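Cap the board's connectors, then hold the clamp jaw open at its mark

TASK

The circuit board in the clamping fixture is ready to be lifted out by a colleague. While the jaw is still shut, press both grey connector caps fully home onto the board; then pull the spring-return jaw open by its upright black handle until the jaw's pointer lines up with the index mark on the fixture, and keep it there: finish while still holding the jaw at the mark. Leave the board carrier lying in the fixture, the index where it is set, and the mouse, bottle and small tray alone.

Things in the scene. Friction and masses are not known exactly. Their poses are not given: they have to be found in the camera images.
- fixture: Clamping fixture fixed to the bench: aluminium base 130 (x) x 330 (y) x 12 mm. Origin: centre of the base's underside, on the bench top; z up. The fixed jaw is at its +y end (top 46 mm high), the sliding jaw opens along its -y axis. The board carrier lies on two rails 32 mm above the bench, between 6 mm wide side lips (36 mm high) at x = +/-55 mm.
- jaw (a joint): Travel of the sliding jaw in m along the fixture's -y axis: about 0 shut against the carrier, 0.06 at the end stop. A spring always pulls it shut, 4 N when shut rising by 1.4 N per 10 mm (about 9 N at the mark); it snaps shut if let go.
- handle_top (a point): Centre of the top of the jaw's handle, 72 mm above the bench: an upright black fin, 40 mm along the fixture's x, 12 mm thick along its y (the slide direction), 48 mm tall above the jaw's carriage (46 mm wide, top 24 mm above the bench). The jaw's plate (90 mm wide, top 45 mm above the bench) begins 51 mm to the +y side of the fin's centre; the -y side is free. Axes as the fixture.
- pointer (a point): Tip of the thin steel pointer (3 mm thick along y) that sticks out of the +x side of the jaw's carriage, 42 mm from the fixture's centre line and 24 mm above the bench; it moves with the jaw. Axes as the fixture.
- mark (a point): Tip of the index mark: a thin steel tab (3 mm thick along y) on a foot on the base, 44 to 62 mm on the +x side of the fixture's centre line, 24 mm above the bench, facing the pointer's path. The jaw is at the mark when pointer and mark have the same y in the fixture's frame. Axes as the fixture.
- index (a joint): Setting of the index mark in m along the fixture's -y axis: the jaw travel at which the pointer meets the mark (0.025 to 0.045). Stiff (15 N); to be left as set.
- carrier: Loose black board carrier 102 (x) x 129 (y) x 6 mm with the green circuit board on it (board's top 8 mm above the carrier's underside, chips up to 3 mm higher), 0.22 kg. Origin: centre of its underside, 32 mm above the bench, at x 0, y +80 mm of the fixture; axes as the fixture.
- cap_long_top (a point): Centre of the top face of the long grey connector cap, 44 (x) x 16 (y) x 14 mm, at x -18, y +35 mm of the carrier's origin. Fully home its top is 22 mm above the carrier's underside (54 mm above the bench).
- cap_square_top (a point): Centre of the top face of the square grey connector cap, 26 x 26 x 14 mm, at x +22, y -20 mm of the carrier's origin. Fully home its top is 54 mm above the bench.
- cap_long (a joint): How far the long cap stands above its home position, in m: 0 fully home, 5 to 9 mm at the start. It slides straight down with about 5 N of friction, stays where it is left, and stops hard at 0.
- cap_square (a joint): The same for the square cap.
- spray: Bystander: white bottle, 48 mm across, 130 mm tall, origin centre of underside. Leave alone.
- mouse: Bystander: black computer mouse 100 x 58 x 32 mm, origin centre of underside. Leave alone.
- tray: Bystander: small open black tray 100 x 70 x 30 mm, origin centre of underside. Leave alone.
Mind the look-alikes: they are no part of the job. Leave any purple look-alike of the carrier alone.

How it is judged:
By the outcome, as a careful person would: the job done as asked, in the order asked, and still so for the second after the job is handed in, while the arm keeps its last pose, push and grip.
It also fails if it takes over 51 s, if anything falls off the work surface, if the arm or the gripper's body presses on something with over 40 N, if the wrist force passes 120 N, or if a joint passes its speed limit or range.

ROBOT

A 6-joint arm with a two-finger parallel gripper is mounted at the origin on the work surface. World frame = base frame: x ahead of the robot, y to its left, z up, the work surface at z = 0. Lengths are in mm, angles in rad, forces in N, time in s.
With the tool pointing down it reaches from about 300 to 850 mm from the base axis. Payload 5.4 kg.
Tool frame: the origin (TCP) lies at the very end of the fingers, on their centre line; the grasp point (between the pads) lies env.grip_depth behind it (env.grip_depth is the distance from the TCP to the grasp point, in mm); z points along the fingers, y is the direction in which the jaws open and shut (so a half turn about z gives the same grasp; the last joint's range is limited). The gripper opens to 85 mm and grips with 20 to 120 N. Pads are 22 mm wide; open, the fingers measure 114 mm over their backs; the gripper's body (76 mm by 85 mm) begins 54 mm behind the grasp point. The pads swing forward as they close: fully open they stand 13 mm farther back than shut.
Start: joints at [1.083, 0.158, 1.597, -0, 1.386, -0.21], TCP at [157.699, 552.935, 231.299] pointing down, gripper open.
Joint ranges: [-2.91, 2.91], [-0.94, 2.29], [0.18, 2.7], [-1.29, 4.43], [0.17, 2.64], [-3, 3]. Speed limits (rad/s): [2.57, 2.57, 3.14, 3.14, 3.14, 3.14].

INTERFACE

Orientations are given as a 3x3 rotation matrix whose columns are the frame's x, y, z axes.
In Python, from workcell import env gives the robot as it stands. The module is installed in compiled form; this text tells all that it offers.
- The arm moves only by the shell command python3 -m creep 'ROWS' [OPENING] [FORCE]. ROWS is JSON, a list of rows, each an object with "offset": the shift along the world's x, y, z each as a share of 60 cm, from -1 to 1, a list of three; "delta_rot": the turn, a rotation vector about the world's x, y, z each as a share of 180 degrees, from -1 to 1, a list of three. A call has 1 to 5 rows; each row shifts and turns the pose as measured when the row begins; what a row does not reach is not made up. A row lasts 1/12 s, in which the tool goes at most 41.7 mm and 7.16 degrees, less where a joint would pass 70% of its speed; a pose out of reach is approached as far as the arm can. A call with a number of a shift or a turn outside -1 to 1 is refused whole. A call with a gripper value outside its range is refused whole. OPENING is the closure, from 0 (fully open) to 1 (shut), set as the call begins (- or left out, the last holds). The fingers move at their own pace and stop on an object; FORCE is the grip in N (left out, the last holds). Time passes only in rows, so rows that do not move let the fingers close. It gives the time, the measured TCP pose, the force and the opening at its end, in the units of the state.
- env.observe(): the state, without advancing time (a new reading comes with each control period).
- env.capture(name): name is "scene" or "top" or "wrist"; returns the picture (384x512x3 uint8, red, green, blue); there is no depth.
- env.calibration(name): a dict with "intrinsics" (3x3 intrinsics, pixels), "eye" and "attitude" of the camera in the world; the wrist camera has in their place "hand_eye" (4x4, takes a point from camera to tool coordinates, whose origin is the TCP and whose axes are the flange's). Camera axes: x right, y down, z forward; pixel columns grow to the right and rows downward; lengths in mm; the calibration is good to about 2 mm. A picture is of the moment at which its call begins: read the wrist's pose just before it. calibration takes no time and is no camera call.
- env.job_done(): hands the job in, once; it reports no verdict.
The state is a dict: "time": time; "q": joint angles; "joint_velocities": joint speeds; "effort": joint torques, N m; "ee_pos": TCP position; "eef_rot": TCP orientation; "ft_force": force on the tool from outside, world axes, zero at the start; "moment": the same for the moment, N m; "opening": finger opening in mm.
Only numpy, scipy, OpenCV 4.12 (cv2) and the standard library are available. Lean on these libraries where they do the work, as an engineer would, in place of code of your own. Each camera call takes 0.05 s, during which the arm holds its last target.

## Working session

There is one attempt and no reset: what is moved stays moved. The work goes in short steps, Python scripts to look and compute and a shell command to move; the robot and the scene stay as the last step left them, time stands still between calls to the robot, and variables do not carry over. Pictures are saved under pics/ and viewed, and the job is handed in when it is done.

```bash
mkdir -p pics; python3 - <<'E'
from workcell import env
import cv2
print(env.observe()); print(env.grip_depth)
for n in ("scene","top","wrist"):
    cv2.imwrite(f"pics/{n}0.png",env.capture(n)[:,:,::-1])
    print(n,env.calibration(n))
E
```

```text
{'time': 0.0, 'q': array([ 1.08291906e+00,  1.59096525e-01,  1.59822827e+00,  6.63927432e-06,
        1.38619993e+00, -2.10099910e-01]), 'joint_velocities': array([-1.02634413e-04, -8.84344711e-05,  4.86740588e-04, -5.42785725e-05,
        2.84979427e-04, -1.41606679e-03]), 'effort': array([-5.60596418e-04, -3.95999551e+01, -3.31427264e+01, -2.86250670e-04,
        8.50509445e-03, -2.32366182e-05]), 'ee_pos': array([157.40654807, 552.41144367, 230.29221591]), 'eef_rot': array([[-9.61666780e-01,  2.74219206e-01, -9.11426711e-04],
       [ 2.74220416e-01,  9.61665358e-01, -1.70359632e-03],
       [ 4.09328663e-04, -1.88822380e-03, -9.99998134e-01]]), 'ft_force': array([ 0.16972299, -0.36599118,  0.10177625]), 'moment': array([ 0.02899582,  0.01815761, -0.01060538]), 'opening': 85.63993476754415}
18.700000000000003
scene {'intrinsics': array([[494.4874161 ,   0.        , 246.33897482],
       [  0.        , 494.4874161 , 191.13880262],
       [  0.        ,   0.        ,   1.        ]]), 'eye': array([1375.37407235, -319.57618913, 1156.53487152]), 'attitude': array([[ 0.35922789,  0.731
[... 341 characters left out ...]
.19419044]), 'attitude': array([[-0.01154054, -0.99125669,  0.13144193],
       [-0.99977765,  0.01375864,  0.01597946],
       [-0.01764821, -0.13122829, -0.99119507]])}
wrist {'intrinsics': array([[290.06271184,   0.        , 261.83323855],
       [  0.        , 290.06271184, 189.2591604 ],
       [  0.        ,   0.        ,   1.        ]]), 'hand_eye': array([[-1.37861424e-03, -9.58377080e-01, -2.85502141e-01,
         7.20490147e+01],
       [ 9.99998943e-01, -1.18956543e-03, -8.35582320e-04,
         1.66934233e+00],
       [ 4.61179468e-04, -2.85502991e-01,  9.58377707e-01,
        -1.42993775e+02],
       [ 0.00000000e+00,  0.00000000e+00,  0.00000000e+00,
         1.00000000e+00]])}
```

View pics/scene0.png

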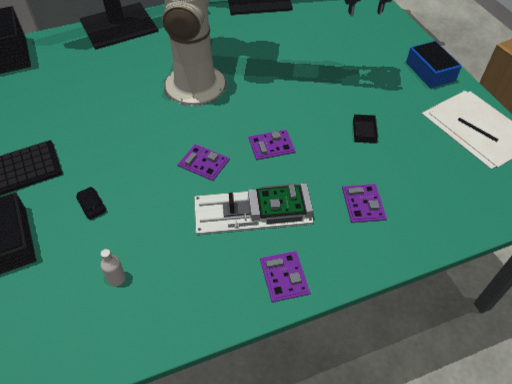

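View pics/top0.png

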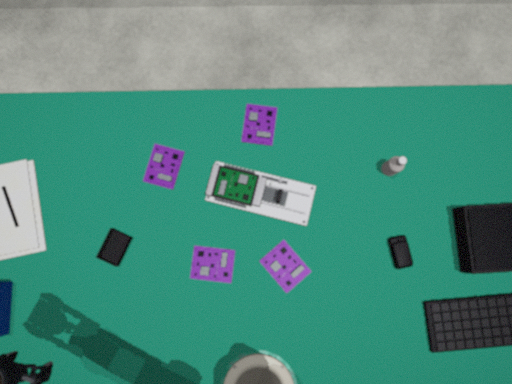

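View pics/wrist0.png

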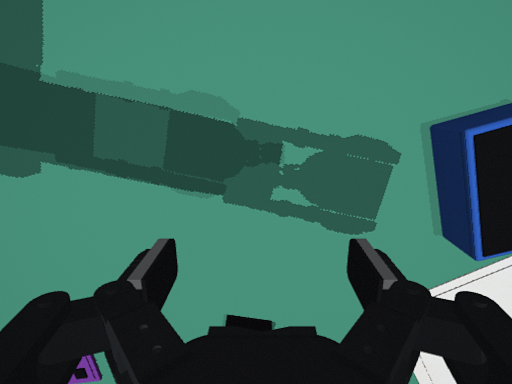

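```bash
python3 - <<'E'
import cv2
a=cv2.imread("pics/top0.png")[150:235,195:325]; cv2.imwrite("pics/topc.png",cv2.resize(a,None,fx=6,fy=6,interpolation=cv2.INTER_CUBIC))
a=cv2.imread("pics/scene0.png")[175:240,185:320]; cv2.imwrite("pics/scenec.png",cv2.resize(a,None,fx=5.9,fy=5.9,interpolation=cv2.INTER_CUBIC))
E
```

```text
(no output)
```

View pics/topc.png

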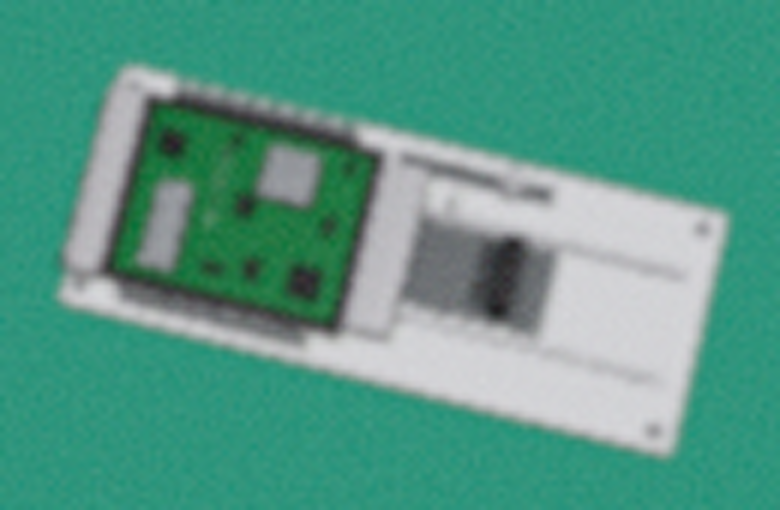

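View pics/scenec.png

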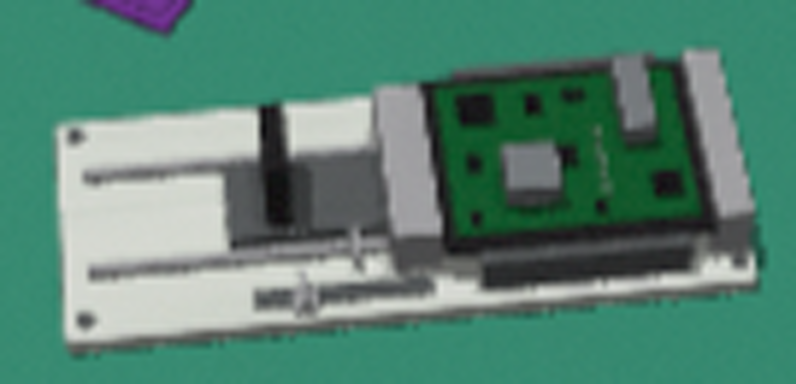

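```bash
cat > h.py <<'E'
from workcell import env
import numpy as np, cv2
from scipy.optimize import least_squares
def proj(name,P,obs=None):
    c=env.calibration(name);K=c["intrinsics"]
    if name=="wrist":
        H=c["hand_eye"];R=obs["eef_rot"]@H[:3,:3];e=obs["eef_rot"]@H[:3,3]+obs["ee_pos"]
    else: R=c["attitude"];e=c["eye"]
    p=(np.asarray(P,float)-e)@R@K.T
    return p[:,:2]/p[:,2:]
def fx(v,p):  # fixture->world
    c,s=np.cos(v[2]),np.sin(v[2]);p=np.asarray(p,float)
    return np.c_[v[0]+c*p[:,0]-s*p[:,1],v[1]+s*p[:,0]+c*p[:,1],p[:,2]]
def fit(data,v0):
    f=lambda v:np.concatenate([(proj(n,fx(v,P),o)-np.array(px)).ravel() for n,P,px,o in data])
    return least_squares(f,v0,loss="soft_l1")
E
python3 - <<'E'
from h import *
t=np.array([[130,65],[727,210],[675,455],[60,300]])/6+[195,150]-0.4
tp=[[65,165,12],[65,-165,12],[-65,-165,12],[-65,165,12]]
s=np.array([[58,125],[66,345],[757,287]])/5.9+[185,175]-0.4
sp=[[-65,-165,12],[65,-165,12],[65,165,12]]
for d in ([("top",tp,t,None)],[("scene",sp,s,None)],[("top",tp,t,None),("scene",sp,s,None)]):
    r=fit(d,[450,-20,0.2]);print(r.x,r.fun.round(2))
v=r.x; print(fx(v,[[0,-80,72],[-18,115,60],[22,60,60]]))
E
```

```text
[596.98955269 -13.45384177  -6.54202623] [-0.57  0.08  0.34  0.51 -0.36 -0.49  0.58 -0.08]
[ 6.00481900e+02 -1.30960691e+01 -2.75148223e-01] [-0.25  0.06 -0.33 -0.14  0.65 -0.  ]
[ 5.97956497e+02 -1.31862039e+01 -2.62405011e-01] [-0.53 -0.37  0.28  0.41 -0.57 -0.63  0.48 -0.58 -0.8   0.02 -0.31 -0.24
  0.38 -1.33]
[[577.20417808 -90.4477161   72.        ]
 [610.40411485 102.54649158  60.        ]
 [634.76765179  39.05304256  60.        ]]
```

```bash
python3 -m creep '[{"offset":[0.042,-0.053,0],"delta_rot":[0,0,0]},{"offset":[0.042,-0.053,0],"delta_rot":[0,0,0]},{"offset":[0.042,-0.053,0],"delta_rot":[0,0,0]},{"offset":[0.042,-0.053,0],"delta_rot":[0,0,0]},{"offset":[0.042,-0.053,0],"delta_rot":[0,0,0]}]' 1 40
```

```text
time: 0.57
ee_pos: [280.8, 391.7, 228.0]
eef_rot: [[-0.965, 0.261, -0.004], [0.261, 0.965, -0.002], [0.004, -0.003, -1.0]]
ft_force: [0.9, 0.8, 0.5]
opening: 25.8
```

```bash
python3 -m creep '[{"offset":[0.042,-0.053,0],"delta_rot":[0,0,0]},{"offset":[0.042,-0.053,0],"delta_rot":[0,0,0]},{"offset":[0.042,-0.053,0],"delta_rot":[0,0,0]},{"offset":[0.042,-0.053,0],"delta_rot":[0,0,0]},{"offset":[0.042,-0.053,0],"delta_rot":[0,0,0]}]'
python3 -m creep '[{"offset":[0.042,-0.053,0],"delta_rot":[0,0,0]},{"offset":[0.042,-0.053,0],"delta_rot":[0,0,0]},{"offset":[0.042,-0.053,0],"delta_rot":[0,0,0]},{"offset":[0.02,-0.02,0],"delta_rot":[0,0,0]},{"offset":[0,0,0],"delta_rot":[0,0,0]}]'
```

```text
time: 0.98
ee_pos: [407.8, 226.1, 227.2]
eef_rot: [[-0.966, 0.259, -0.004], [0.259, 0.966, -0.001], [0.004, -0.003, -1.0]]
ft_force: [1.3, 0.1, 0.1]
opening: -0.1
time: 1.4
ee_pos: [499.8, 107.9, 226.4]
eef_rot: [[-0.963, 0.268, -0.003], [0.268, 0.963, -0.003], [0.002, -0.004, -1.0]]
ft_force: [-0.6, 0.4, 0.1]
opening: -0.1
```

```bash
python3 -m creep '[{"offset":[0.042,-0.053,0],"delta_rot":[0,0,0]},{"offset":[0.042,-0.053,0],"delta_rot":[0,0,0]},{"offset":[0.042,-0.053,0],"delta_rot":[0,0,0]},{"offset":[0.02,-0.02,0],"delta_rot":[0,0,0]},{"offset":[0,0,0],"delta_rot":[0,0,0]}]'
python3 - <<'E'
from h import *
o=env.observe();im=env.capture("wrist")
import pickle;pickle.dump(o,open("o1.pkl","wb"))
cv2.imwrite("pics/w1.png",im[:,:,::-1]);print(o["ee_pos"],o["time"])
E
```

```text
time: 1.82
ee_pos: [585.9, 1.1, 224.4]
eef_rot: [[-0.964, 0.265, -0.008], [0.265, 0.964, -0.0], [0.008, -0.002, -1.0]]
ft_force: [-0.5, -0.2, -0.8]
opening: 0.0
[585.93291871   1.08963347 224.41429649] 1.8167
```

View pics/w1.png

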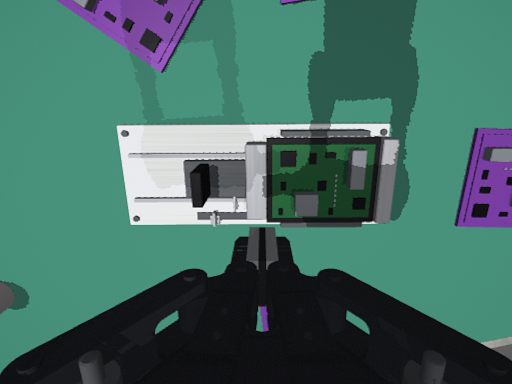

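```bash
python3 - <<'E'
import cv2
a=cv2.imread("pics/w1.png")
cv2.imwrite("pics/w1a.png",cv2.resize(a[115:235,110:260],None,fx=5,fy=5,interpolation=cv2.INTER_CUBIC))
cv2.imwrite("pics/w1b.png",cv2.resize(a[115:235,255:405],None,fx=5,fy=5,interpolation=cv2.INTER_CUBIC))
E
```

```text
(no output)
```

View pics/w1a.png

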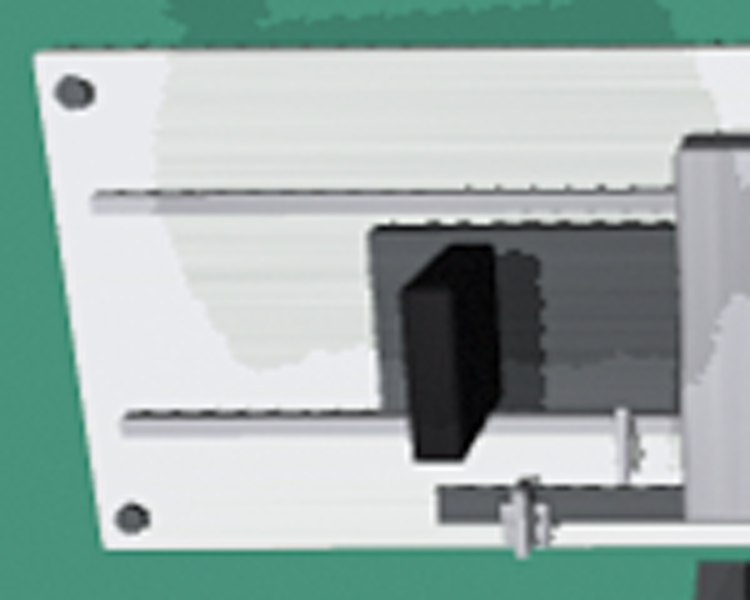

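View pics/w1b.png

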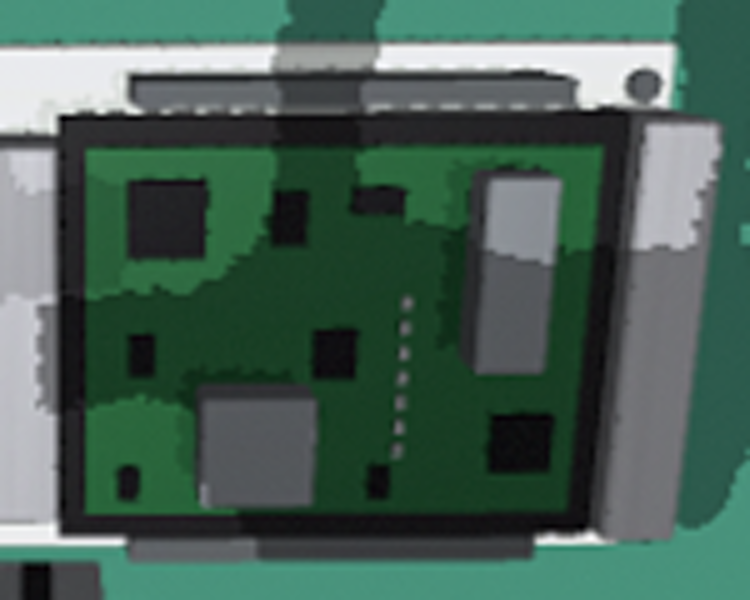

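```bash
cat >> h.py <<'E'
def unproj(name,px,z,obs=None):
    c=env.calibration(name);K=c["intrinsics"]
    if name=="wrist":
        H=c["hand_eye"];R=obs["eef_rot"]@H[:3,:3];e=obs["eef_rot"]@H[:3,3]+obs["ee_pos"]
    else: R=c["attitude"];e=c["eye"]
    d=R@np.linalg.solve(K,[px[0],px[1],1]); return e+d*(z-e[2])/d[2]
def inv(v,P):
    c,s=np.cos(v[2]),np.sin(v[2]);d=np.asarray(P)[:2]-v[:2]
    return np.array([c*d[0]+s*d[1],-s*d[0]+c*d[1]])
E
python3 - <<'E'
from h import *
import pickle
o=pickle.load(open("o1.pkl","rb"))
A=lambda *l:np.array(l)/5+[110,115]-0.4
B=lambda *l:np.array(l)/5+[255,115]-0.4
P=[[-65,-165,12],[65,-165,12],[-65,165,12],[-51,15.5,38],[51,15.5,38],[51,144.5,38],[-51,144.5,38]]
px=np.r_[A([35,50],[105,548]),B([677,43],[60,118],[63,532],[597,530],[630,115])]
r=fit([("wrist",P,px,o)],[598,-13,-.26]);v=r.x;print(v,r.fun.round(2))
v.dump("v.npy")
for n,p,z in [("h1",A([402,290])[0],72),("h2",A([453,290])[0],72),("h3",A([465,460])[0],72),("h4",A([415,460])[0],72),
 ("ptr tip",A([627,483])[0],24),("mark tip",A([525,484])[0],24),("mark end",A([521,553])[0],24)]:
    print(n,inv(v,unproj("wrist",p,z,o)).round(1))
for z in (54,59,61,63):
    L=[inv(v,unproj("wrist",p,z,o)) for p in B([488,177],[562,178],[547,375],[478,375])]
    S=[inv(v,unproj("wrist",p,z,o)) for p in B([202,398],[316,400],[314,506],[203,508])]
    print(z,np.mean(L,0).round(1),np.linalg.norm(L[1]-L[2]).round(1),np.mean(S,0).round(1),np.linalg.norm(S[0]-S[1]).round(1))
print(fx(v,[[0,-80,72],[-18,115,60],[22,60,60]]))
E
```

```text
[ 5.98307559e+02 -1.13969682e+01 -2.63318679e-01] [-0.4  -0.02 -0.08  0.59  1.33 -0.41  0.1  -0.48 -0.35  0.88 -1.58  0.76
  0.85 -0.6 ]
h1 [-19.  -65.2]
h2 [-18.9 -54.5]
h3 [ 18.7 -54.4]
h4 [ 18.7 -65.2]
ptr tip [ 42.1 -24.5]
mark tip [ 42.2 -50.3]
mark end [ 61.  -52.3]
54 [-16.5 116.4] 44.5 [24.2 60.5] 25.8
59 [-17.6 114.8] 43.8 [22.4 59.7] 25.4
61 [-18.1 114.1] 43.5 [21.7 59.4] 25.2
63 [-18.5 113.4] 43.2 [21.  59.1] 25.1
[[577.48465776 -88.6394874   72.        ]
 [610.86091319 104.32430602  60.        ]
 [635.16642806  40.80862334  60.        ]]
```

```bash
python3 -m creep '[{"offset":[0.02,0.017,-0.058],"delta_rot":[0,0,0]},{"offset":[0.02,0.017,-0.058],"delta_rot":[0,0,0]},{"offset":[0.02,0.017,-0.055],"delta_rot":[0,0,0]},{"offset":[0.02,0.017,-0.03],"delta_rot":[0,0,0]},{"offset":[0,0,0],"delta_rot":[0,0,0]}]'
```

```text
time: 2.28
ee_pos: [630.6, 52.4, 102.7]
eef_rot: [[-0.965, 0.26, -0.006], [0.26, 0.965, 0.001], [0.006, -0.0, -1.0]]
ft_force: [0.3, 0.7, -0.7]
opening: -0.0
```

```bash
python3 -m creep '[{"offset":[0.004,-0.01,-0.022],"delta_rot":[0,0,0]},{"offset":[0.004,-0.01,-0.02],"delta_rot":[0,0,0]},{"offset":[0,0,0],"delta_rot":[0,0,0]}]'
```

```text
time: 2.53
ee_pos: [632.0, 45.2, 77.2]
eef_rot: [[-0.967, 0.254, -0.009], [0.254, 0.967, 0.002], [0.009, -0.0, -1.0]]
ft_force: [0.3, 0.4, -0.8]
opening: 0.3
```

```bash
python3 -m creep '[{"offset":[0.006,-0.006,-0.002],"delta_rot":[0,0,0]},{"offset":[0,0,0],"delta_rot":[0,0,0]}]'
python3 - <<'E'
from h import *
o=env.observe();im=env.capture("wrist")
print(o["ee_pos"])
cv2.imwrite("pics/w2.png",im[:,:,::-1])
E
```

```text
time: 2.7
ee_pos: [635.2, 42.0, 77.7]
eef_rot: [[-0.967, 0.253, -0.009], [0.253, 0.967, 0.002], [0.009, -0.0, -1.0]]
ft_force: [0.1, 0.1, 0.6]
opening: 0.2
[635.24063019  41.98422739  77.74881474]
```

View pics/w2.png

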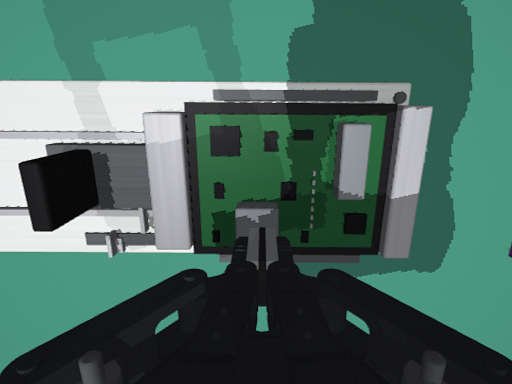

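The closed fingertips (262,232) sit over the square cap (257,215). I'm descending onto it.

```bash
python3 -m creep '[{"offset":[0,-0.002,-0.013],"delta_rot":[0,0,0]},{"offset":[0,0,-0.012],"delta_rot":[0,0,0]},{"offset":[0,0,-0.006],"delta_rot":[0,0,0]}]'
```

```text
time: 3.0
ee_pos: [637.8, 40.5, 62.5]
eef_rot: [[-0.967, 0.254, -0.001], [0.254, 0.967, 0.002], [0.001, 0.001, -1.0]]
ft_force: [0.6, 0.2, 1.0]
opening: 0.3
```

```bash
python3 -m creep '[{"offset":[-0.003,0,-0.006],"delta_rot":[0,0,0]},{"offset":[0,0,-0.006],"delta_rot":[0,0,0]}]';python3 -m creep '[{"offset":[0,0,-0.006],"delta_rot":[0,0,0]},{"offset":[0,0,-0.006],"delta_rot":[0,0,0]}]'
```

```text
time: 3.17
ee_pos: [637.1, 40.3, 55.9]
eef_rot: [[-0.967, 0.254, 0.002], [0.254, 0.967, 0.001], [-0.001, 0.002, -1.0]]
ft_force: [-3.7, 0.1, 5.4]
opening: -0.4
time: 3.33
ee_pos: [637.3, 40.4, 53.7]
eef_rot: [[-0.967, 0.253, -0.0], [0.253, 0.967, 0.001], [0.0, 0.001, -1.0]]
ft_force: [-16.4, 0.9, 36.4]
opening: 0.2
```

```bash
python3 -m creep '[{"offset":[0,0,0.02],"delta_rot":[0,0,0]},{"offset":[-0.005,0.015,0.02],"delta_rot":[0,0,0]},{"offset":[-0.02,0.045,0.002],"delta_rot":[0,0,0]},{"offset":[-0.018,0.04,0],"delta_rot":[0,0,0]},{"offset":[0,0,0],"delta_rot":[0,0,0]}]'
```

```text
time: 3.75
ee_pos: [610.4, 102.4, 81.8]
eef_rot: [[-0.966, 0.257, 0.001], [0.257, 0.966, 0.002], [-0.0, 0.002, -1.0]]
ft_force: [-0.1, 0.0, 0.5]
opening: 0.1
```

```bash
python3 - <<'E'
from h import *
o=env.observe();im=env.capture("wrist")
print(o["ee_pos"])
cv2.imwrite("pics/w3.png",im[:,:,::-1])
E
```

```text
[610.42779037 102.44852982  81.83158619]
```

View pics/w3.png

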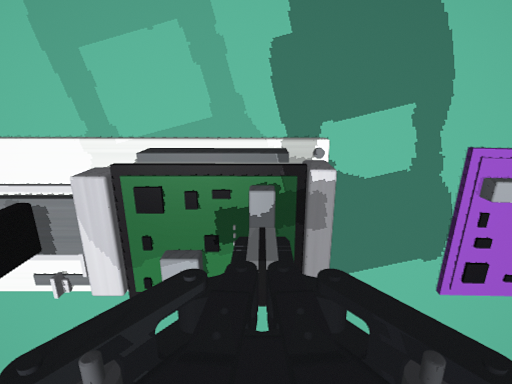

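The fingertips are over the long cap (262,205). Descending.

```bash
python3 -m creep '[{"offset":[0,0.003,-0.015],"delta_rot":[0,0,0]},{"offset":[0,0,-0.014],"delta_rot":[0,0,0]},{"offset":[0,0,-0.006],"delta_rot":[0,0,0]}]'
```

```text
time: 4.05
ee_pos: [611.9, 102.5, 59.8]
eef_rot: [[-0.967, 0.256, 0.004], [0.256, 0.967, -0.0], [-0.003, 0.001, -1.0]]
ft_force: [-0.4, 0.7, -0.6]
opening: 0.3
```

```bash
python3 -m creep '[{"offset":[0,0,-0.006],"delta_rot":[0,0,0]},{"offset":[0,0,-0.006],"delta_rot":[0,0,0]}]'
```

```text
time: 4.22
ee_pos: [612.3, 102.5, 53.6]
eef_rot: [[-0.966, 0.258, 0.002], [0.258, 0.966, 0.002], [-0.001, 0.002, -1.0]]
ft_force: [-17.8, 2.0, 40.4]
opening: -0.0
```

```bash
python3 -m creep '[{"offset":[0,0,0.03],"delta_rot":[0,0,0]},{"offset":[0,0,0.06],"delta_rot":[0,0,0]},{"offset":[-0.01,-0.045,0.045],"delta_rot":[0,0,0]},{"offset":[-0.01,-0.05,0.04],"delta_rot":[0,0,0]},{"offset":[-0.012,-0.06,0.01],"delta_rot":[0,0,0]}]' 0.45
python3 -m creep '[{"offset":[-0.01,-0.05,0],"delta_rot":[0,0,0]},{"offset":[-0.003,-0.02,0],"delta_rot":[0,0,0]},{"offset":[0,0,0],"delta_rot":[0,0,0]}]' 
python3 - <<'E'
from h import *
import pickle
o=env.observe();im=env.capture("wrist")
pickle.dump(o,open("o2.pkl","wb"))
print(o["ee_pos"],o["opening"])
cv2.imwrite("pics/w4.png",im[:,:,::-1])
E
```

```text
time: 4.63
ee_pos: [590.1, 9.7, 163.3]
eef_rot: [[-0.967, 0.253, -0.007], [0.253, 0.967, 0.002], [0.008, 0.0, -1.0]]
ft_force: [1.8, 0.0, 0.7]
opening: 47.1
time: 4.88
ee_pos: [582.8, -41.8, 165.9]
eef_rot: [[-0.966, 0.26, -0.002], [0.26, 0.966, -0.002], [0.002, -0.003, -1.0]]
ft_force: [0.5, 0.6, -0.2]
opening: 47.0
[582.80166052 -41.79991077 165.89817085] 46.96097991316172
```

View pics/w4.png

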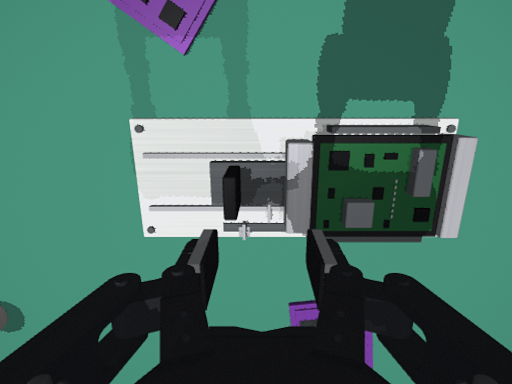

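```bash
python3 - <<'E'
import cv2
a=cv2.imread("pics/w4.png")
cv2.imwrite("pics/w4a.png",cv2.resize(a[150:240,200:300],None,fx=7,fy=6.6667,interpolation=cv2.INTER_CUBIC))
cv2.imwrite("pics/w4b.png",cv2.resize(a[115:245,300:480],None,fx=4.4,fy=4.4,interpolation=cv2.INTER_CUBIC))
E
```

```text
(no output)
```

View pics/w4a.png

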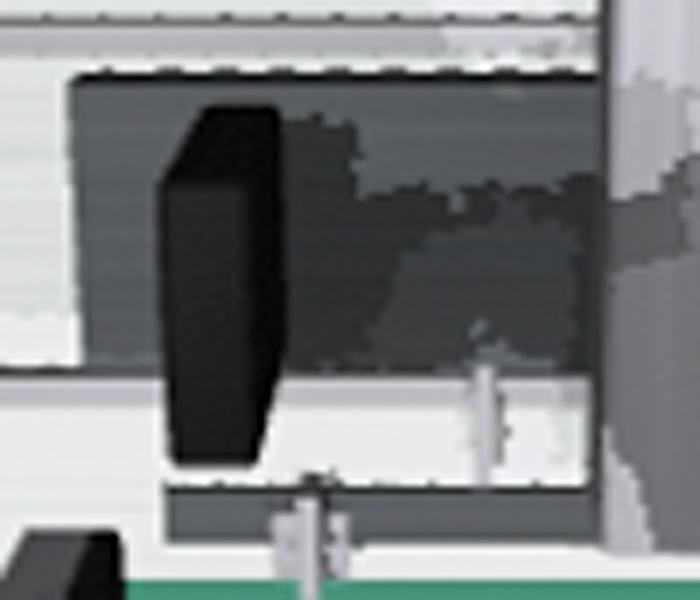

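View pics/w4b.png

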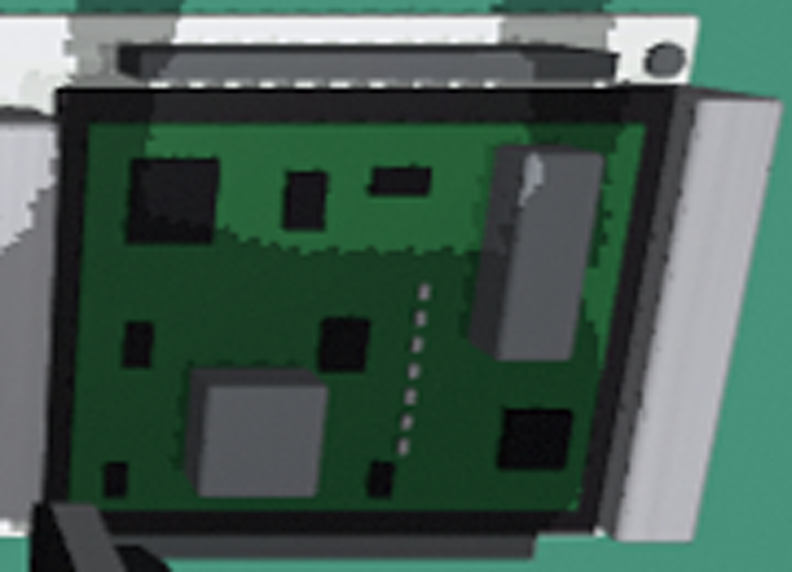

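```bash
python3 - <<'E'
from h import *
import pickle
o=pickle.load(open("o2.pkl","rb"));v=np.load("v.npy",allow_pickle=True)
A=lambda x,y:np.array([x/7+200,y/6.6667+150])-0.4
B=lambda x,y:np.array([x,y])/4.4+[300,115]-0.4
U=lambda p,z:inv(v,unproj("wrist",p,z,o)).round(1)
for n,p,z in [("h1",A(162,185),72),("h2",A(250,182),72),("h3",A(255,463),72),("h4",A(175,463),72),("ptr",A(485,483),24),("ptr root",A(487,372),24),("mark",A(313,497),24),("mark",A(310,590),24)]: print(n,U(p,z))
for z in (54,60):
    L=[U(B(*p),z) for p in ((518,148),(604,155),(574,360),(500,360))];S=[U(B(*p),z) for p in((208,384),(328,386),(318,497),(199,497))]
    print(z,np.mean(L,0),np.mean(S,0),np.linalg.norm(S[0]-S[1]),np.linalg.norm(L[1]-L[2]))
print(fx(v,[[0,-59.9,72]]))
E
```

```text
h1 [-19.1 -65.1]
h2 [-19.5 -54.5]
h3 [ 18.6 -54.9]
h4 [ 18.6 -65. ]
ptr [ 41.8 -25. ]
ptr root [ 23.1 -24.8]
mark [ 44.2 -51.1]
mark [ 60.5 -51.8]
54 [-18.3  114.05] [21.9  59.45] 25.303161857759996 43.114034837857616
60 [-19.75 110.6 ] [19.575 57.35 ] 24.705060210410338 42.01190307520001
[[582.71641175 -69.23230445  72.        ]]
```

```bash
python3 -m creep '[{"offset":[0,-0.04,-0.025],"delta_rot":[0,0,0]},{"offset":[0,-0.006,-0.06],"delta_rot":[0,0,0]},{"offset":[0,0,-0.045],"delta_rot":[0,0,0]},{"offset":[0,0,0],"delta_rot":[0,0,0]}]'
```

```text
time: 5.27
ee_pos: [584.7, -65.1, 85.1]
eef_rot: [[-0.966, 0.258, 0.0], [0.258, 0.966, -0.0], [-0.001, 0.0, -1.0]]
ft_force: [-0.6, 0.7, -1.1]
opening: 47.1
```

```bash
python3 -m creep '[{"offset":[-0.003,-0.006,0],"delta_rot":[0,0,0]},{"offset":[0,-0.001,-0.04],"delta_rot":[0,0,0]},{"offset":[0,0,-0.035],"delta_rot":[0,0,0]},{"offset":[0,0,0],"delta_rot":[0,0,0]}]'
```

```text
time: 5.6
ee_pos: [584.7, -65.7, 41.2]
eef_rot: [[-0.967, 0.253, 0.002], [0.253, 0.967, 0.001], [-0.001, 0.001, -1.0]]
ft_force: [-0.4, 0.0, 0.1]
opening: 47.0
```

```bash
python3 -m creep '[{"offset":[-0.003,-0.007,-0.002],"delta_rot":[0,0,0]},{"offset":[0,0,0],"delta_rot":[0,0,0]}]'
```

```text
time: 5.77
ee_pos: [584.1, -69.2, 42.4]
eef_rot: [[-0.968, 0.251, 0.003], [0.251, 0.968, 0.0], [-0.003, 0.001, -1.0]]
ft_force: [-0.3, -0.2, 0.2]
opening: 47.5
```

```bash
python3 -m creep '[{"offset":[0,0,-0.002],"delta_rot":[0,0,0]},{"offset":[0,0,0],"delta_rot":[0,0,0]},{"offset":[0,0,0],"delta_rot":[0,0,0]},{"offset":[0,0,0],"delta_rot":[0,0,0]}]' 1 70
python3 - <<'E'
from h import *
o=env.observe();im=env.capture("wrist")
v=np.load("v.npy",allow_pickle=True);print(inv(v,o["ee_pos"]))
cv2.imwrite("pics/w5.png",im[:,:,::-1])
E
```

```text
time: 6.1
ee_pos: [586.1, -72.1, 45.8]
eef_rot: [[-0.968, 0.251, 0.008], [0.25, 0.968, -0.006], [-0.009, -0.003, -1.0]]
ft_force: [2.6, 4.1, -10.2]
opening: 10.8
[  4.02575873 -61.75826375]
```

View pics/w5.png

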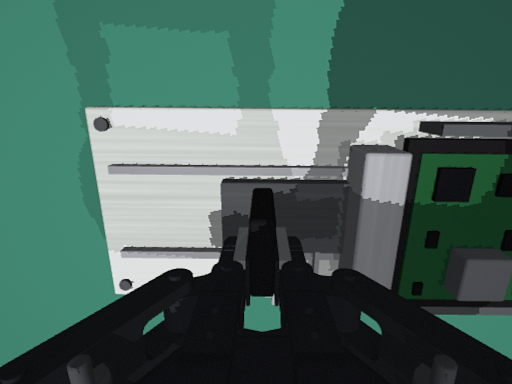

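```bash
python3 -m creep '[{"offset":[-0.004,-0.016,-0.003],"delta_rot":[0,0,0]},{"offset":[-0.004,-0.016,-0.001],"delta_rot":[0,0,0]}]'
python3 - <<'E'
from h import *
o=env.observe();v=np.load("v.npy",allow_pickle=True);print(inv(v,o["ee_pos"]))
E
```

```text
time: 6.32
ee_pos: [581.9, -87.6, 45.7]
eef_rot: [[-0.968, 0.251, 0.009], [0.251, 0.968, 0.001], [-0.008, 0.003, -1.0]]
ft_force: [1.6, 6.5, -4.0]
opening: 10.6
[  4.02565226 -77.81727212]
```

```bash
python3 -m creep '[{"offset":[-0.003,-0.01,0],"delta_rot":[0,0,0]}]'
python3 - <<'E'
from h import *
im=env.capture("wrist")
o=env.observe();v=np.load("v.npy",allow_pickle=True);print(inv(v,o["ee_pos"]),o["ft_force"])
cv2.imwrite("pics/w6.png",im[:,:,::-1])
cv2.imwrite("pics/w6c.png",cv2.resize(im[220:330,220:360,::-1],None,fx=5.4,fy=5.4,interpolation=cv2.INTER_CUBIC))
E
```

```text
time: 6.4
ee_pos: [580.6, -92.4, 45.8]
eef_rot: [[-0.968, 0.251, 0.011], [0.251, 0.968, 0.004], [-0.009, 0.006, -1.0]]
ft_force: [7.4, 5.5, -11.1]
opening: 10.7
[  4.05994438 -83.58673147] [ 3.95938848  6.248208   -4.58447648]
```

View pics/w6.png

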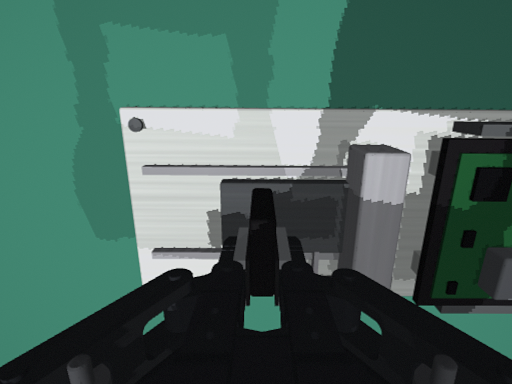

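View pics/w6c.png

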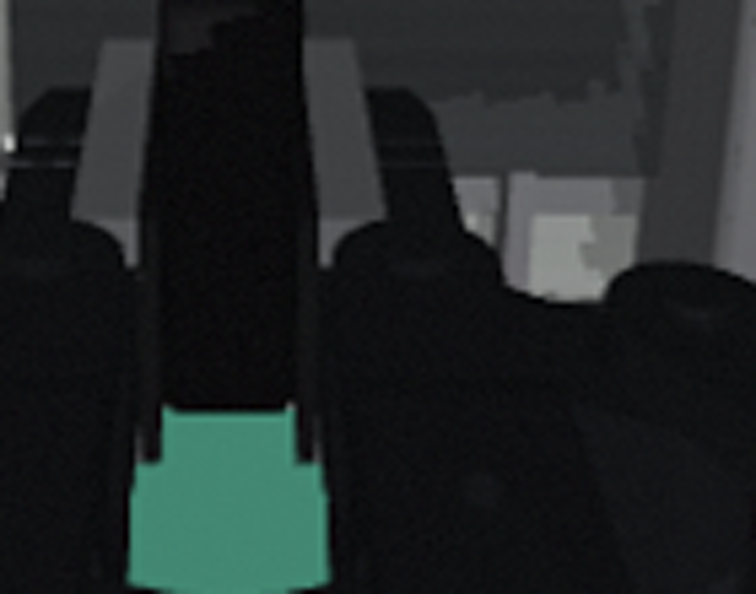

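```bash
python3 - <<'E'
from h import *
o=env.observe()
for n,(a,b,c,d) in (("scene",(170,250,185,325)),("top",(145,240,190,325))):
    im=env.capture(n); 
    cv2.imwrite(f"pics/{n}6.png",im[:,:,::-1])
    cv2.imwrite(f"pics/{n}6c.png",cv2.resize(im[a:b,c:d,::-1],None,fx=5.6,fy=5.6,interpolation=cv2.INTER_CUBIC))
o=env.observe();v=np.load("v.npy",allow_pickle=True);print(inv(v,o["ee_pos"]),o["ft_force"])
E
```

```text
[  4.04707471 -82.75964537] [ 3.4672469   5.87837925 -4.60289665]
```

View pics/scene6c.png

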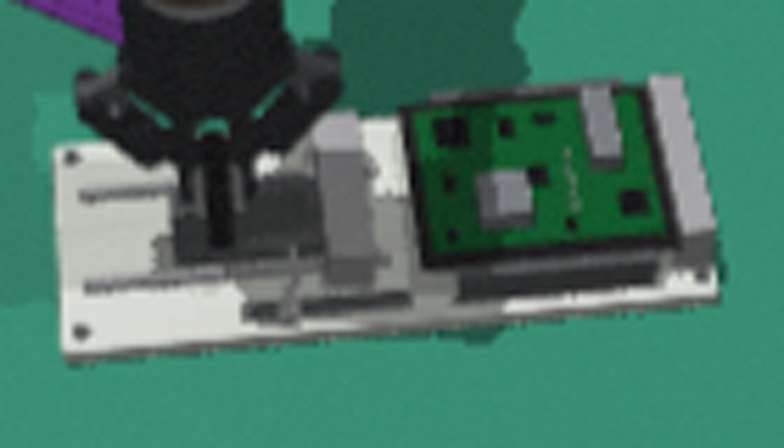

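View pics/top6c.png

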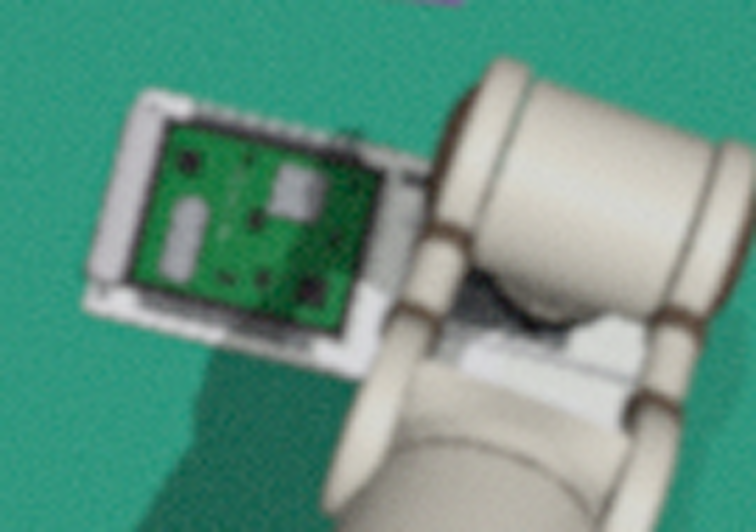

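```bash
python3 - <<'E'
from h import *
im=cv2.imread("pics/scene6.png")
cv2.imwrite("pics/s6z.png",cv2.resize(im[205:235,215:265],None,fx=15,fy=15,interpolation=cv2.INTER_CUBIC))
im=cv2.imread("pics/w6.png")
cv2.imwrite("pics/w6z.png",cv2.resize(im[130:310,330:460],None,fx=4,fy=3.3,interpolation=cv2.INTER_CUBIC))
v=np.load("v.npy",allow_pickle=True)
f=lambda P:(proj("scene",fx(v,P))-[215,205]+.4)*15
print(f([[42,-25,24],[23,-25,24],[42,-51,24],[23,-51,24],[44,-51,24],[62,-51,24]]))
E
```

```text
[[464.83276536 213.55982182]
 [454.39844002 130.90654818]
 [325.64703279 226.20341252]
 [316.37203054 143.35514159]
 [326.6325088  235.00610401]
 [335.58168615 314.94396809]]
```

View pics/s6z.png

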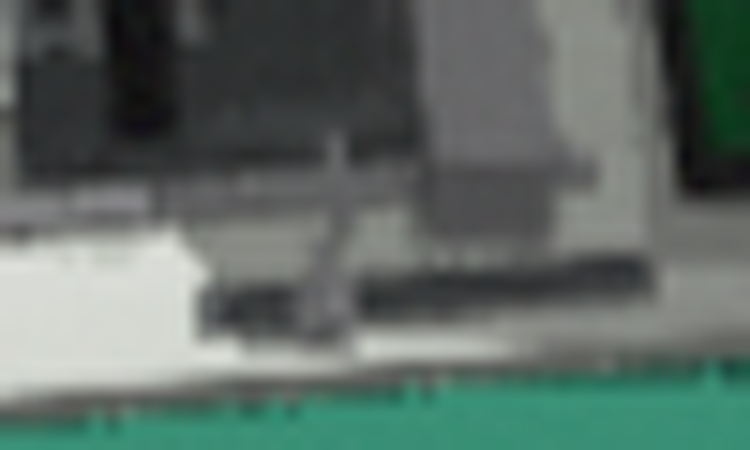

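View pics/w6z.png

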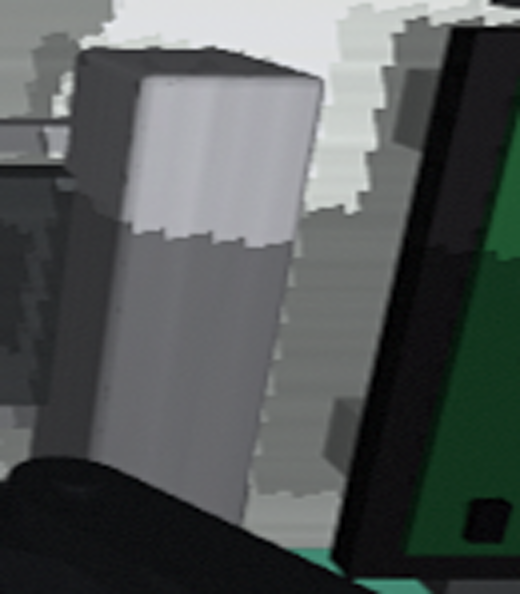

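```bash
python3 - <<'E'
from h import *
a=cv2.imread("pics/scene0.png");b=cv2.imread("pics/scene6.png")
z=lambda im:cv2.resize(im[205:235,215:265],None,fx=15,fy=10,interpolation=cv2.INTER_CUBIC)
cv2.imwrite("pics/s06.png",np.vstack([z(a),z(b)]).clip(0,255))
import pickle
o=dict(pickle.load(open("o2.pkl","rb")));v=np.load("v.npy",allow_pickle=True)
# w6 pose printed
s=dict(ee_pos=np.array([580.6,-92.4,45.8]),eef_rot=np.array([[-0.968,0.251,0.011],[0.251,0.968,0.004],[-0.009,0.006,-1.0]]))
Z=lambda x,y:np.array([x/4+330,y/3.3+130])-.4
for p,z in ((Z(140,76),45),(Z(322,80),45),(Z(295,240),45),(Z(442,28),38),(Z(340,560),38)): print(inv(v,unproj("wrist",p,z,s)).round(1))
print("before")
p=np.array([(680,150),(688,520)])/5+[110,115]-.4
o1=pickle.load(open("o1.pkl","rb"))
for q in p: print(inv(v,unproj("wrist",q,45,o1)).round(1))
print(inv(v,unproj("wrist",np.array([605/7+200-.4,150+300/6.667]),45,o)).round(1))
E
```

```text
[-44.7 -30.5]
[-44.2  -7.7]
[-18.6  -7.2]
[-51.3  10.1]
[47.1 13.1]
before
[-44.3  -8. ]
[43.8 -8.1]
[ 5.1 -9.2]
```

View pics/s06.png

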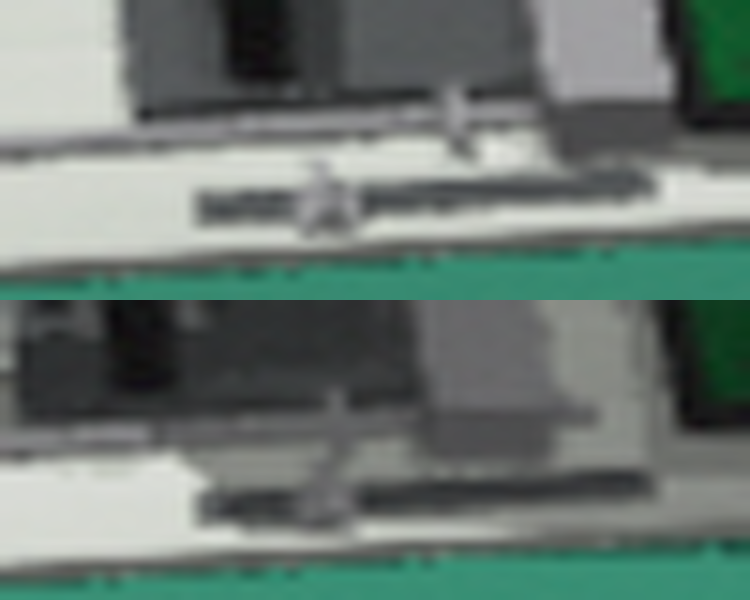

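```bash
python3 -m creep '[{"offset":[-0.003,-0.008,0],"delta_rot":[0,0,0]}]'
python3 - <<'E'
from h import *
import pickle
v=np.load("v.npy",allow_pickle=True)
for i in range(3):
    o=env.observe();print(inv(v,o["ee_pos"]),o["ft_force"],o["time"])
    if i==0: im=env.capture("scene");cv2.imwrite("pics/s7.png",im[:,:,::-1])
    if i==1: pickle.dump(o,open("o7.pkl","wb"));w=env.capture("wrist");cv2.imwrite("pics/w7.png",w[:,:,::-1])
a=cv2.imread("pics/scene0.png");b=cv2.imread("pics/s7.png")
z=lambda im:cv2.resize(im[205:235,215:265],None,fx=15,fy=10,interpolation=cv2.INTER_CUBIC)
cv2.imwrite("pics/s07.png",np.vstack([z(a),z(b)]))
E
```

```text
time: 6.63
ee_pos: [579.9, -95.2, 45.8]
eef_rot: [[-0.968, 0.252, 0.013], [0.252, 0.968, 0.006], [-0.011, 0.009, -1.0]]
ft_force: [5.8, 6.1, -6.1]
opening: 10.8
[  4.05957208 -85.69613551] [ 5.79161627  6.09244207 -6.13644696] 6.6333
[  4.05444278 -86.64675749] [ 5.62303994  5.50350577 -6.13546642] 6.6833
[  4.03590069 -86.41841137] [ 5.84177253  6.06906244 -5.03437437] 6.7333
```

View pics/s07.png

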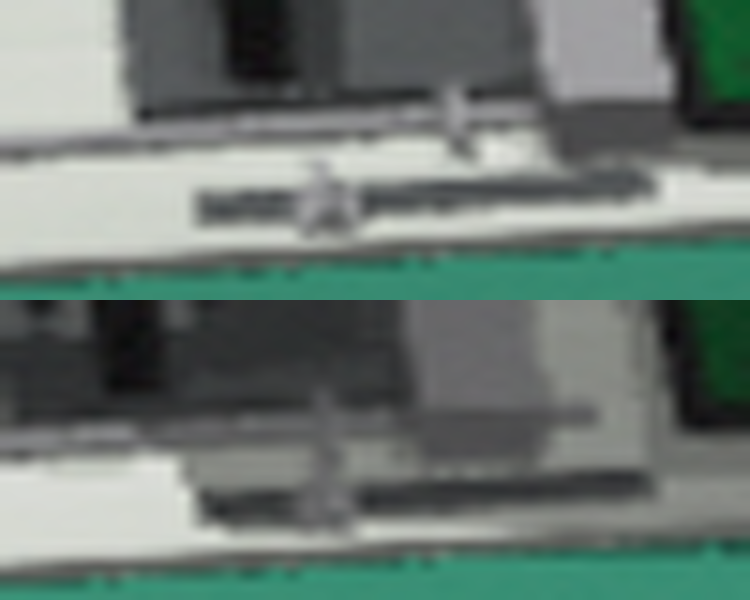

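View pics/w7.png

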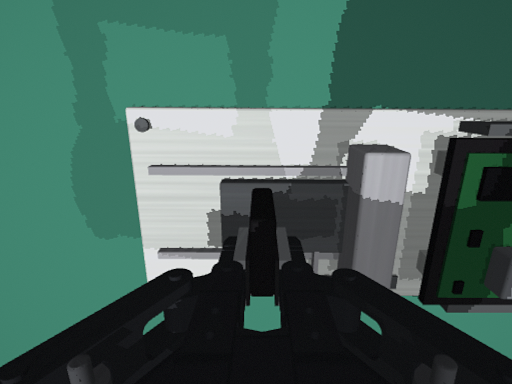

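```bash
python3 - <<'E'
from h import *
w=cv2.imread("pics/w7.png")
cv2.imwrite("pics/w7z.png",cv2.resize(w[100:200,330:480],None,fx=5,fy=5,interpolation=cv2.INTER_CUBIC))
cv2.imwrite("pics/w7y.png",cv2.resize(w[100:285,115:245],None,fx=4,fy=3.2,interpolation=cv2.INTER_CUBIC))
cv2.imwrite("pics/w7x.png",cv2.resize(w[230:320,380:512],None,fx=5,fy=5,interpolation=cv2.INTER_CUBIC))
E
```

```text
(no output)
```

View pics/w7z.png

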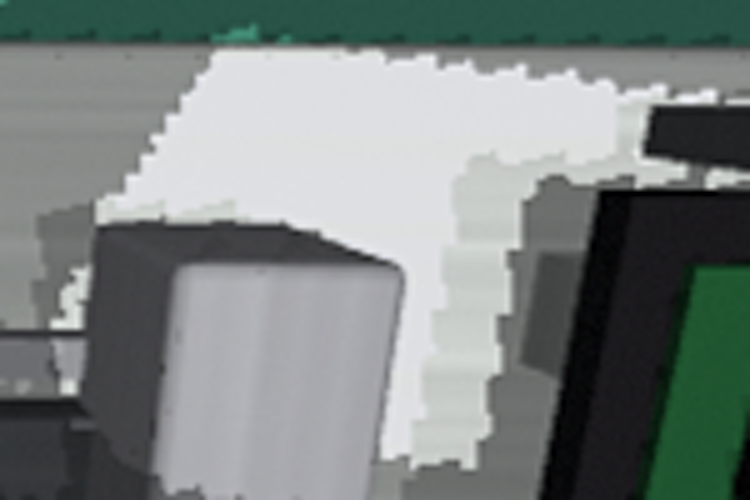

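View pics/w7y.png

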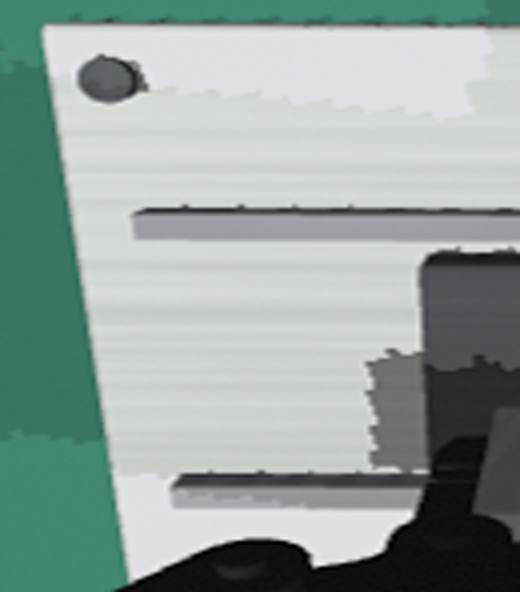

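View pics/w7x.png

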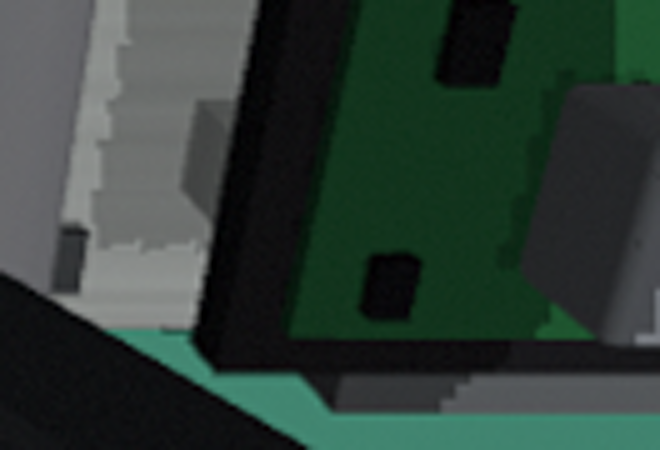

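```bash
python3 - <<'E'
from h import *
import pickle
v=np.load("v.npy",allow_pickle=True)
def run(name,o,pts):
    print(name)
    for n,p,z in pts: print("  ",n,inv(v,unproj("wrist",np.array(p)-.4,z,o)).round(2))
L=lambda x0,y0,sx,sy:(lambda x,y:(x0+x/sx,y0+y/sy))
o1,o2,o7=[pickle.load(open(f,"rb")) for f in("o1.pkl","o2.pkl","o7.pkl")]
a=L(110,115,5,5);b=L(255,115,5,5)
run("w1",o1,[("base",a(35,50),12),("baselow",a(104,540),12),("carr",b(60,118),38),("carrlow",b(62,530),38),("carriage",a(372,230),24),("carriage low",a(382,408),24),("plateL",a(680,150),45)])
a=L(200,150,7,6.6667);b=L(300,115,4.4,4.4)
run("w4",o2,[("base",(130.5,119.5),12),("baselow",(145,236.5),12),("carr",b(60,90),38),("carrlow",b(47,505),38),("carriage",a(70,80),24),("carriage low",a(82,365),24),("plateL",a(605,100),45)])
y=L(115,100,4,3.2);z=L(330,100,5,5);x=L(380,230,5,5)
run("w7",o7,[("base",y(43,27),12),("baselow",y(128,575),12),("carr",z(598,192),38),("carrlow",x(196,335),38),("carriage",y(422,260),24),("carriage low",y(430,430),24),("plateL",z(176,266),45),("plateR",z(403,272),45)])
E
```

```text
w1
   base [ -64.94 -164.52]
   baselow [  61.89 -164.74]
   carr [-50.44  15.38]
   carrlow [49.34 15.67]
   carriage [-22.89 -83.7 ]
   carriage low [ 21.93 -84.85]
   plateL [-44.3   -8.03]
w4
   base [ -63.92 -163.81]
   baselow [  63.96 -164.17]
   carr [-50.74  15.15]
   carrlow [43.9 16.8]
   carriage [-23.21 -84.44]
   carriage low [ 21.94 -85.02]
   plateL [-24.46  -9.89]
w7
   base [ -64.15 -164.79]
   baselow [  51.3  -165.18]
   carr [-51.18  11.17]
   carrlow [45.56 11.67]
   carriage [ -23.78 -109.61]
   carriage low [  10.43 -109.58]
   plateL [-44.48 -34.21]
   plateR [-44.   -11.41]
```

```bash
python3 -m creep '[{"offset":[-0.002,-0.0058,0],"delta_rot":[0,0,0]}]'
python3 - <<'E'
from h import *
import pickle
v=np.load("v.npy",allow_pickle=True)
for i in range(4):
    o=env.observe();print(inv(v,o["ee_pos"]),o["ft_force"],o["time"])
    if i==2: im=env.capture("scene");cv2.imwrite("pics/s8.png",im[:,:,::-1])
    else: env.capture("top")
a=cv2.imread("pics/scene0.png");b=cv2.imread("pics/s8.png")
z=lambda im:cv2.resize(im[205:235,215:265],None,fx=15,fy=10,interpolation=cv2.INTER_CUBIC)
cv2.imwrite("pics/s08.png",np.vstack([z(a),cv2.convertScaleAbs(z(b),alpha=1.5)]))
E
```

```text
time: 6.82
ee_pos: [579.3, -97.5, 45.7]
eef_rot: [[-0.968, 0.252, 0.015], [0.252, 0.968, 0.009], [-0.012, 0.012, -1.0]]
ft_force: [3.7, 7.3, -4.9]
opening: 10.9
[  4.07463368 -88.09543239] [ 3.68269292  7.30533548 -4.90159072] 6.8167
[  4.07512938 -88.68502103] [ 5.33816236  5.40185008 -5.85224054] 6.8667
[  4.09801549 -88.55681101] [ 4.8613182   6.87037078 -4.94688459] 6.9167
[  4.09705863 -88.41841526] [ 5.64091907  6.85311561 -6.08540748] 6.9667
```

View pics/s08.png

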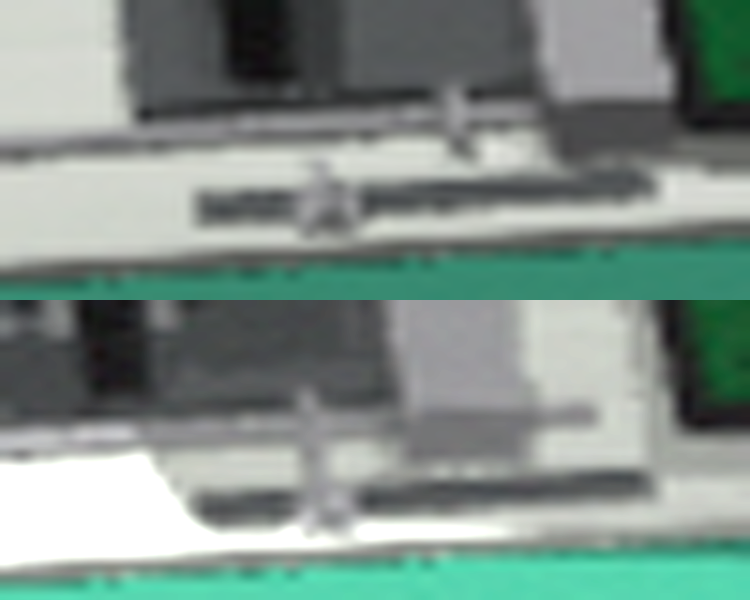

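```bash
python3 - <<'E'
from h import *
v=np.load("v.npy",allow_pickle=True)
ims=[]
for i in range(8):
    o=env.observe();print(inv(v,o["ee_pos"]).round(2),o["time"])
    ims.append(env.capture("scene").astype(float))
m=np.mean(ims,0).astype(np.uint8)[:,:,::-1];cv2.imwrite("pics/s9.png",m)
cv2.imwrite("pics/s9c.png",cv2.resize(m[170:250,185:325],None,fx=5.6,fy=5.6,interpolation=cv2.INTER_CUBIC))
cv2.imwrite("pics/s9z.png",cv2.convertScaleAbs(cv2.resize(m[208:230,225:250],None,fx=24,fy=24,interpolation=cv2.INTER_CUBIC),alpha=1.3))
a=cv2.imread("pics/scene0.png")
# profiles rows
for r in range(210,228): print(r,a[r,230:252].mean(1).astype(int),m[r,230:246].mean(1).astype(int))
E
```

```text
[  4.08 -88.35] 7.0167
[  4.08 -88.3 ] 7.0667
[  4.11 -88.28] 7.1167
[  4.09 -88.28] 7.1667
[  4.07 -88.25] 7.2167
[  4.09 -88.25] 7.2667
[  4.09 -88.26] 7.3167
[  4.09 -88.25] 7.3667
210 [ 22  16  18  25  42  58  56  62  86  88  86  87  87  87  87  89  87  87
  87  82  98 165] [ 47  46  46  47  47  50  47  52  52  55  53  83 102 102 103 103]
211 [ 30  23  18  25  37  58  58  63  87  89  89  89  89  89  89  88  89  88
  88  83  92 151] [ 48  51  52  52  52  57  52  58  58  57  52  77 103 102 103 103]
212 [ 39  23  18  19  33  58  58  65  89  87  90  89  89  90  92  96  92  88
  83  74  78 129] [ 53  59  59  58  59  58  59  59  59  56  50  71 103 102 103 103]
213 [ 64  48  48  43  66  60  67  62  81  81  79  79  77  82  99 112  82  76
  66  63  70 119] [ 60  59  59  59  62  67  60  58  57  55  49  67 103 102 103 104]
214 [ 76  63  63  59  82  60  72  53  51  55  51  46  44  58 108 134  56  64
  65  68  70 100] [ 55  54  54  55  63  81  60  53  51  49  48  64 102 102 103 104]
215 [ 45  44  43  48  52  56  64  66  71  68  81  83 102 100 114 155 115 122
 123 120 105  81] [46 44 44 49 60 
[... 1233 characters left out ...]
116 116 114 101 103 108 105  85  85  83  70  65  58  58]
224 [125  97 101  89 114 146 142 127 138  87  87  87  88  87  85  86  87  82
  83  80  81  84] [ 83  70  64  61  76  95 101 114  92  58  58  57  58  57  58  57]
225 [ 89  88  89  90 115 157 143 126 150  81  84  85  88 104  84 106 124 124
 144 142 141 146] [ 59  59  58  61  78 103 104 119  97  56  60  62  66  71  65  73]
226 [ 87  99  92  98 118 156 114 101 141 108 144 144 149 163 147 166 183 187
 209 209 209 209] [ 62  67  71  66  89 127  99  95 108  97  97  97 103 107 102 110]
227 [145 156 150 155 149 135 105 100 133 175 209 206 207 205 206 205 202 201
 196 191 188 185] [ 97 103 106 110 149 139 109 103 137 173 170 168 167 167 167 166]
```

View pics/s9z.png

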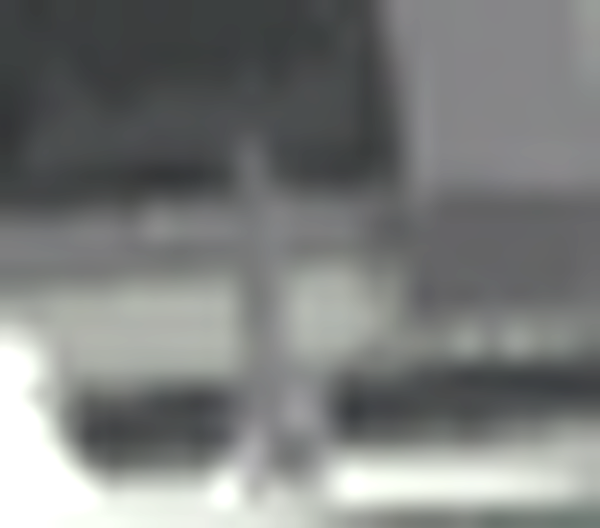

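View pics/s9c.png

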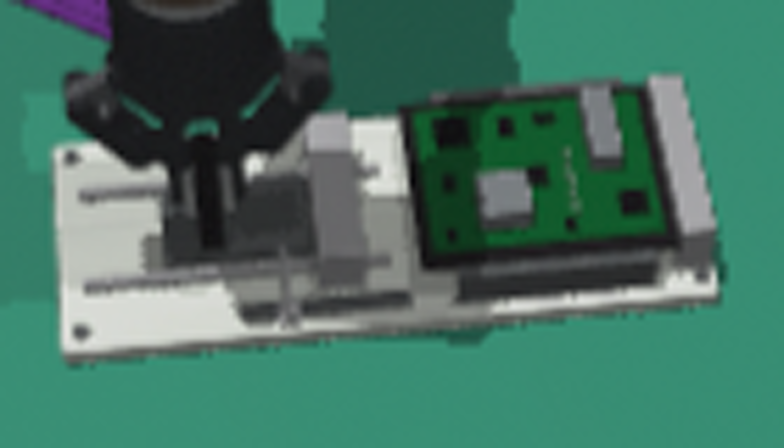

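```bash
python3 - <<'E'
from h import *
print(env.job_done()); o=env.observe();print(o["time"],o["ee_pos"],o["opening"])
E
```

```text
the job is handed in; nothing more can be done
None
the job is handed in; nothing more can be done
```

I pressed both connector caps home while the jaw was shut. I then gripped the handle, pulled the jaw to the index mark and handed the job in at about 7.4 s, still holding it there.

- **Caps:** both stopped hard with the fingertips at 53.7 mm (square) and 53.6 mm (long), against the 54 mm expected. A later wrist picture also put their tops in the right place for 54 mm. The reading reached 36 N on the square cap and 40.4 N on the long one. That was through the fingertips, but it is right at the 40 N limit given for the arm and gripper body.
- **Jaw at the mark:** the mark was measured at about 26.6 mm of travel. The last scene pictures gave 26.6 mm of jaw travel. Comparing the pointer tip with the mark directly suggested it may be about 0.5 mm past. The hand position was steady to within about 0.1 mm over the last 0.35 s.
- **Disagreement:** one wrist picture taken while pulling read the carrier about 4 mm off its place. The scene view showed it unmoved, so I put this down to an error in the measured height or camera calibration, and relied on the scene camera for the final alignment.
- **Other objects:** in the last scene view the carrier lies in place and the index mark has not shifted. The arm stayed clear of the mouse, bottle, tray and purple boards, but I did not check them again at the end.

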